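# Shunt two pans between the rings of a crowded hob

## Task

The copper pan is needed on the red ring, but the steel pan is standing there. First slide the steel pan onto the blue ring and leave it at rest there, then slide the copper pan onto the red ring, each centred on its ring; push or drag them gently along the glass without gripping, lifting or tipping them or letting the two pans bump, and do not disturb the ramekin, the spice jar or the cheese.

Things in the scene. Friction and masses are not known exactly. Their poses are not given: they have to be found in the camera images.
- hob: portable hob, flat black top, steel trim, fixed; top 30 mm above the worktop. Origin: on the worktop; top spans x -155 to +135, y -225 to +225 mm from it. Four zones at x = +-62.5, y = +-130 mm; which ring is where varies. Behind hangs a wall cabinet: doors 0.60 m, bar handles 0.56 m ahead of the robot's base, underside 0.46 m up: over the rear zones the wrist must lean back towards the robot
- ring_red: red ring, 118 mm in diameter with a small cross at its centre, printed flat on the hob top (nothing to bump over): where the steel pan starts and the copper pan must finish. Origin: centre of the ring, on the hob's top surface
- ring_blue: blue ring, 118 mm in diameter with a small cross at its centre, printed flat on the hob top (nothing to bump over): empty at the start, where the steel pan must finish. Origin: centre of the ring, on the hob's top surface
- ring_white: white ring, 118 mm in diameter with a small cross at its centre, printed flat on the hob top (nothing to bump over): where the copper pan starts; the other white ring has the ramekin on it. Origin: centre of the ring, on the hob's top surface
- steel_pan: silver-coloured small pan, open and shallow: outer diameter 100 mm, 42 mm high, wall 3 mm (inner diameter 94 mm), floor 4 mm thick, mass about 0.3 to 0.65 kg. One straight handle points along the body's +y: it leaves the rim, rises, and runs between 48 and 61 mm above the pan's underside (so it passes over the rim of another pan), 11 mm thick, ending 126 mm from the pan's axis. Origin: centre of the underside; z up. It slides on the hob under a few newtons
- copper_pan: copper-coloured small pan, open and shallow: outer diameter 100 mm, 42 mm high, wall 3 mm (inner diameter 94 mm), floor 4 mm thick, mass about 0.3 to 0.65 kg. One straight handle points along the body's +y: it leaves the rim, rises, and runs between 48 and 61 mm above the pan's underside (so it passes over the rim of another pan), 11 mm thick, ending 126 mm from the pan's axis. Origin: centre of the underside; z up. It slides on the hob under a few newtons
- ramekin: small white round ceramic bowl, 72 mm in diameter, 30 mm high, loose, standing on the fourth zone of the hob; must not be disturbed. Origin: centre of its underside
- spice_jar: square glass spice jar with a black lid, 44x44x107 mm, loose, standing on the worktop beside the hob's right (-y) edge; must not be disturbed. Origin: centre of its underside
- goat_cheese: white wrapped cheese log, 53x103x42 mm (long along its y), loose, lying on the worktop beyond the hob's left (+y) edge; must not be disturbed. Origin: centre of its underside
Things that resemble listed ones, but are neither listed nor needed, are in the scene too. Of the things shaped like the copper_pan, the copper one is meant.

How it is judged:
By the outcome, as a careful person would: the job done as asked, in the order asked, and still so for the second after the job is handed in, with the robot touching nothing.
It also fails if it takes over 64 s, if anything falls off the work surface, if the arm or the gripper's body presses on something with over 40 N, if the wrist force passes 120 N, or if a joint passes its speed limit or range.

## Robot

A 6-joint arm with a two-finger parallel gripper is mounted at the origin on a cart in front of the work surface, level with it; the furniture and walls round the work are solid. World frame = base frame: x ahead of the robot, y to its left, z up, the work surface at z = 0. Lengths are in m, angles in rad, forces in N, time in s.
With the tool pointing down it reaches from about 0.4 to 0.925 m from the base axis. Payload 12.5 kg.
Tool frame: the origin (TCP) lies midway between the tips of the shut fingers; the grasp point (between the pads) lies 19 mm behind it (arm.grip_depth is the distance from the TCP to the grasp point, in m); z points along the fingers, y is the line along which they close (so a half turn about z gives the same grasp; the last joint's range is limited). The gripper opens to 95 mm and grips with 3 to 60 N. Pads are 20 mm wide; open, the fingers measure 119 mm over their backs; the gripper's body (75 mm by 180 mm) begins 59 mm behind the grasp point.
Start: joints at [-1.299, 0.491, 1.559, -0, 1.092, -0.106], TCP at [0.231, -0.581, 0.215] pointing down, gripper open.
Joint ranges: [-3.1, 3.1], [-0.84, 2.19], [0.05, 2.79], [-1.13, 4.28], [0.06, 2.93], [-2.69, 2.69]. Speed limits (rad/s): [2.22, 2.22, 2.79, 3.14, 3.14, 3.14].

## Interface

Orientations are given as [roll, pitch, yaw] about the fixed x, y, z axes, in that order (R = Rz(yaw) Ry(pitch) Rx(roll)).
In Python, from bench import arm, eyes gives the robot as it stands.
- The arm moves only by the shell command python3 -m creep 'ROWS' [OPENING]. ROWS is text: rows parted by semicolons, each of 6 numbers parted by spaces: the shift along the tool's x, y, z in m, then the turn, a rotation vector about the tool's x, y, z in rad. In form: x y z ax ay az; .... A call has 1 to 20 rows; each row is the pose to reach, as a shift and turn from the pose commanded when the call began, along the tool's axes at that moment; what a row does not reach only later rows make up. A row lasts 1/12 s, in which the tool goes at most 41.7 mm and 7.16 degrees, less where a joint would pass 70% of its speed; a pose out of reach is approached as far as the arm can. A call with a gripper value outside its range is refused whole. OPENING is the closure, from 0 (fully open) to 1 (shut), set as the call begins (- or left out, the last holds). The fingers move at their own pace and stop on an object; the grip force is fixed at half the most. Time passes only in rows, so rows that repeat a pose let the fingers close. It gives the time, the measured TCP pose, the force, the opening and the grip force at its end, in the units of the state.
- arm.observe(): the state, without advancing time (a new reading comes with each control period).
- eyes.read_camera(name): name is "scene" or "top" or "wrist"; returns the picture (420x560x3 uint8, red, green, blue); there is no depth.
- eyes.camera_params(name): a dict with "vertical_fov" (degrees; the focal length in pixels is half the picture's height over the tangent of half this angle, whatever the lens; pixels are square), "cx", "cy" (the principal point, pixels), "k1" (the pictures are not rectified: a ray, as slopes to the right and down, at radius r is drawn at 1 + k1 r^2 times it, then the intrinsics apply), "R" (3x3) and "t" (3): a world point X has camera coordinates R X + t; the wrist camera has in their place "mount" (4x4, takes a point from camera to tool coordinates, whose origin is the TCP and whose axes are the flange's). Camera axes: x right, y down, z forward; pixel columns grow to the right and rows downward; lengths in m; the calibration is good to about 2 mm. A picture is of the moment at which its call begins: read the wrist's pose just before it. camera_params takes no time and is no camera call.
- arm.close_job(): hands the job in; it is judged then, once.
Trained networks look in the newest picture that a camera, given by its name, has taken for a name from the list of things; names that differ only in an ending like _2 or _b are one class to them, and where a whole thing is asked for, a point or a joint stands for the part that bears it (a point fixed in the world has none). Each returns a list of dicts, best first, with "score" (0 to 1); they miss things now and then, are a little off and sometimes report something else, mostly with a low value. They report only what shows in the picture. A call takes as long as a camera call. They do not tell look-alikes from the thing itself.
- eyes.look_for(camera, name): "centre" ([x, y, z] in m, in the coordinates of the camera as it stood for that picture, good to about 4 mm: the middle of the surface that is visible of it).
- eyes.mark_of(camera, name): "centre" ([x, y, z] in m, in the coordinates of the camera as it stood for that picture, good to about 4 mm: a listed point, or the origin of a listed thing).
The state is a dict: "time": time; "joints": joint angles; "joint_velocities": joint speeds; "tau": joint torques, N m; "tool_pos": TCP position; "tcp_rot": TCP orientation; "force": force on the tool from outside, world axes, zero at the start; "torque": the same for the moment, N m; "gripper_width": opening from 0.0 (shut) to 1.0 (fully open); "grasp_force": force on a finger pad.
Only numpy, scipy, OpenCV 4.12 (cv2) and the standard library are available. Lean on these libraries where they do the work, as an engineer would, in place of code of your own. Each camera call takes 0.05 s, during which the arm holds its last target. There are 200 camera calls.

## Working session

There is one attempt and no reset: what is moved stays moved. The work goes in short steps, Python scripts to look and compute and a shell command to move; the robot and the scene stay as the last step left them, time stands still between calls to the robot, and variables do not carry over. Pictures are saved under pics/ and viewed, at most 12 in all, crops included, and the job is handed in when it is done.

```bash
mkdir -p pics; ls
cat > h.py <<'E'
import numpy as np, cv2
from bench import arm, eyes
from scipy.spatial.transform import Rotation as Ro
def snap(c,name=None):
    im=eyes.read_camera(c)
    if name: cv2.imwrite('pics/'+name,im[:,:,::-1])
    return im
def toworld(c,p):
    P=eyes.camera_params(c)
    if c=='wrist':
        s=arm.observe(); M=np.array(P['mount'])
        q=M[:3,:3]@p+M[:3,3]
        return Ro.from_euler('xyz',s['tcp_rot']).as_matrix()@q+np.array(s['tool_pos'])
    return np.array(P['R']).T@(np.array(p)-np.array(P['t']))
def pix2plane(c,u,v,z):
    P=eyes.camera_params(c); f=210/np.tan(np.radians(P['vertical_fov'])/2)
    d=np.array([(u-P['cx'])/f,(v-P['cy'])/f]); s=d.copy()
    for _ in range(20): s=d/(1+P['k1']*(s@s))
    o=toworld(c,np.zeros(3)); r=toworld(c,np.array([s[0],s[1],1.]))-o
    return o+r*(z-o[2])/r[2]
E
python3 - <<'E'
from h import *
print(arm.observe()['tcp_rot'])
for c in ['top','scene']:
    snap(c,c+'1.png')
    for n in ['hob','ring_red','ring_blue','ring_white','steel_pan','copper_pan','ramekin','spice_jar','goat_cheese']:
        for r in eyes.mark_of(c,n)[:3]: print(c,n,round(r['score'],2),toworld(c,np.array(r['centre'])).round(3))
E
```

```text
pics
[-3.14052423e+00 -1.07211560e-04  3.77835541e-01]
top hob 0.86 [ 0.501 -0.079  0.   ]
top steel_pan 0.73 [ 0.563 -0.207  0.03 ]
top copper_pan 0.93 [ 0.432  0.315 -0.002]
top copper_pan 0.68 [ 0.43  -0.21   0.034]
top ramekin 0.94 [0.572 0.04  0.031]
top spice_jar 0.96 [ 0.478 -0.355 -0.   ]
top goat_cheese 0.7 [ 0.569  0.26  -0.   ]
scene hob 0.88 [ 0.498 -0.081 -0.001]
scene ring_blue 0.63 [0.439 0.051 0.026]
scene steel_pan 0.68 [ 0.559 -0.213  0.025]
scene copper_pan 0.92 [0.428 0.311 0.004]
scene ramekin 0.74 [0.57  0.035 0.029]
scene goat_cheese 0.82 [ 0.571  0.256 -0.002]
```

View pics/top1.png

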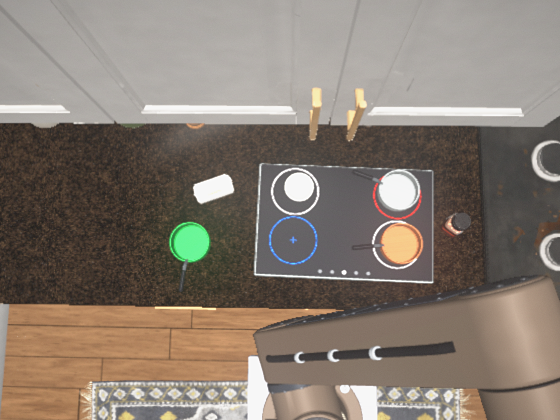

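View pics/scene1.png

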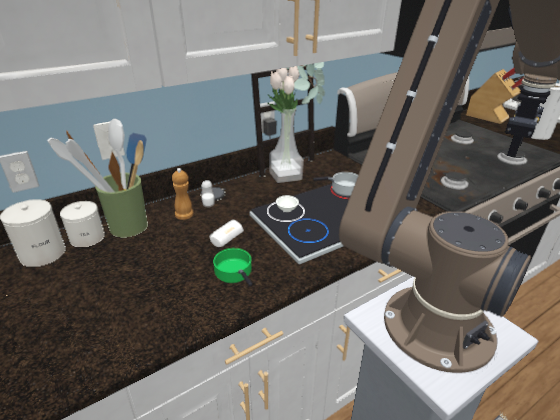

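The top view shows the hob with blue (cross at ~(293,240)) front-left and the ramekin (298,187) rear-left. The steel pan is on red at (398,190) with its handle going left and slightly up. The copper pan is at (400,244) with its handle going left. The green pan is a decoy, and the jar is at (458,224).

```bash
cat >> h.py <<'E'
def rel(*targets):
    "targets (x,y,z,lean[,yaw]) -> shift and turn in present tool axes"
    s=arm.observe(); R0=Ro.from_euler('xyz',s['tcp_rot']); p0=np.array(s['tool_pos'])
    for t in targets:
        yaw=t[4] if len(t)>4 else 0
        R=Ro.from_euler('xyz',[np.pi,-t[3],yaw])
        print(t,'->',R0.inv().apply(np.array(t[:3])-p0).round(4),(R0.inv()*R).as_rotvec().round(3))
E
python3 - <<'E'
from h import *
print('blue cross',pix2plane('top',293,240,.03).round(4))
for q in [(260,164),(434,170),(255,273),(433,282)]: print(pix2plane('top',*q,.03).round(3))
rel((.36,-.45,.215,.2),(.50,-.21,.20,.4),(.52,-.21,.19,.4))
E
```

```text
blue cross [0.4385 0.052  0.03  ]
[0.634 0.139 0.03 ]
[ 0.623 -0.308  0.03 ]
[0.355 0.146 0.03 ]
[ 0.338 -0.297  0.03 ]
(0.36, -0.45, 0.215, 0.2) -> [ 0.1686 -0.074  -0.0003] [-0.038  0.198  0.377]
(0.5, -0.21, 0.2, 0.4) -> [ 0.3873 -0.2454  0.0146] [-0.075  0.395  0.373]
(0.52, -0.21, 0.19, 0.4) -> [ 0.4059 -0.238   0.0246] [-0.075  0.395  0.373]
```

```bash
python3 -m creep '0.035 -0.015 0 -0.01 0.05 0.1; 0.07 -0.03 0 -0.02 0.1 0.19; 0.105 -0.045 0 -0.03 0.15 0.28; 0.14 -0.06 0 -0.04 0.2 0.373; 0.17 -0.075 0 -0.05 0.25 0.373; 0.20 -0.10 0 -0.06 0.3 0.373; 0.23 -0.12 0 -0.07 0.35 0.373; 0.26 -0.145 0 -0.075 0.395 0.373; 0.29 -0.165 0.005 -0.075 0.395 0.373; 0.32 -0.19 0.01 -0.075 0.395 0.373; 0.35 -0.215 0.014 -0.075 0.395 0.373; 0.38 -0.238 0.02 -0.075 0.395 0.373; 0.406 -0.238 0.025 -0.075 0.395 0.373; 0.406 -0.238 0.025 -0.075 0.395 0.373; 0.406 -0.238 0.025 -0.075 0.395 0.373' 0.62
python3 - <<'E'
from h import *
s=arm.observe(); print(s['tool_pos'],s['tcp_rot'],s['gripper_width'],s['force'],s['joints'])
snap('wrist','w1.png')
for n in ['ring_red','ring_blue','steel_pan','copper_pan','ramekin']:
    for r in eyes.mark_of('wrist',n)[:3]: print(n,round(r['score'],2),toworld('wrist',np.array(r['centre'])).round(3))
E
```

```text
time: 2.25
tool_pos: [0.5208, -0.209, 0.1894]
tcp_rot: [-3.141, -0.399, 0.002]
force: [-0.5, 0.4, -0.2]
gripper_width: 0.379
grasp_force: 0.0
[ 0.52078319 -0.20895513  0.18943654] [-3.14105877e+00 -3.99482400e-01  2.28333436e-03] 0.3786065591404628 [-0.47078013  0.44703493 -0.189092  ] [-0.60939457  0.3286439   1.99403115  0.45655247  0.53240996  0.59670983]
ring_red 0.24 [0.568 0.034 0.029]
steel_pan 0.95 [ 0.555 -0.213  0.031]
copper_pan 0.61 [ 0.426 -0.219  0.027]
ramekin 0.58 [0.567 0.035 0.029]
```

View pics/w1.png

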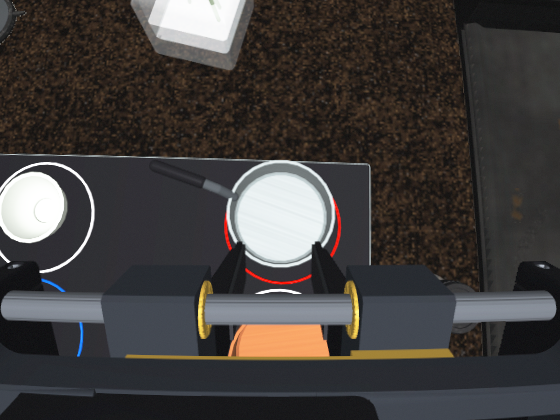

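The wrist view shows the steel pan rim centred at about (281,214), with red ring visible round it from x=225 to 341. Copper is at the bottom (280,330) and the ramekin is at left (33,208).

```bash
cat >> h.py <<'E'
from scipy.optimize import least_squares
def ring(c,im,col,z=.03,near=None,r=None):
    "robust circle fit of coloured ring pixels on plane z"
    hsv=cv2.cvtColor(im,cv2.COLOR_RGB2HSV).astype(int); H,S,V=hsv[...,0],hsv[...,1],hsv[...,2]
    m={'red':((H<4)|(H>174))&(S>170)&(V>90),'blue':(H>100)&(H<125)&(S>150)&(V>90)}[col]
    v,u=np.nonzero(m); P=np.array([pix2plane(c,a,b,z)[:2] for a,b in zip(u,v)])
    P=P[np.linalg.norm(P-near,axis=1)<.08]; P=P[np.linalg.norm(P-near,axis=1)>.03]
    f=least_squares(lambda p:np.hypot(*(P-p[:2]).T)-p[2],[*near,.058],loss='soft_l1',f_scale=.002)
    return f.x.round(4),len(P)
E
python3 - <<'E'
from h import *
im=cv2.imread('pics/w1.png')[:,:,::-1].copy()
print('red w',ring('wrist',im,'red',near=[.563,-.21]))
it=cv2.imread('pics/top1.png')[:,:,::-1].copy()
print('red t',ring('top',it,'red',near=[.563,-.21]),'blue t',ring('top',it,'blue',near=[.439,.051]))
for q in [(228,214),(335,214),(281,161),(281,268)]: print(pix2plane('wrist',*q,.072).round(4))
for q in [(379,190),(418,190),(398,171),(398,210)]: print(pix2plane('top',*q,.072).round(4))
rel((.55,-.212,.11,.4),(.555,-.212,.048,.4))
E
```

```text
red w (array([ 0.5534, -0.215 ,  0.0592]), 508)Traceback (most recent call last):
  File "<stdin>", line 5, in <module>
  File "h.py", line 33, in ring
    v,u=np.nonzero(m); P=np.array([pix2plane(c,a,b,z)[:2] for a,b in zip(u,v)])
                                   ~~~~~~~~~^^^^^^^^^
  File "h.py", line 16, in pix2plane
    P=eyes.camera_params(c); f=210/np.tan(np.radians(P['vertical_fov'])/2)
ValueError: time passes only in moves, steps and waits
```

```bash
python3 - <<'E'
s=open('h.py').read()
s=s.replace("from scipy.spatial","import functools\n@functools.lru_cache\ndef CP(c): return eyes.camera_params(c)\n@functools.lru_cache\ndef ST(): return arm.observe()\nfrom scipy.spatial",1).replace("P=eyes.camera_params(c)","P=CP(c)").replace("s=arm.observe(); M","s=ST(); M").replace("s=arm.observe(); R0","s=ST(); R0")
open('h.py','w').write(s)
E
python3 - <<'E'
from h import *
it=cv2.imread('pics/top1.png')[:,:,::-1].copy()
print('red t',ring('top',it,'red',near=[.563,-.21]),'blue t',ring('top',it,'blue',near=[.439,.051]))
for q in [(228,214),(335,214),(281,161),(281,268)]: print(pix2plane('wrist',*q,.072).round(4))
for q in [(379,190),(418,190),(398,171),(398,210)]: print(pix2plane('top',*q,.072).round(4))
rel((.55,-.212,.11,.4),(.555,-.212,.048,.4))
E
```

```text
red t (array([ 0.5559, -0.2113,  0.0585]), 33) blue t (array([0.4397, 0.0526, 0.059 ]), 174)
[ 0.5588 -0.165   0.072 ]
[ 0.5588 -0.263   0.072 ]
[ 0.6088 -0.2136  0.072 ]
[ 0.51   -0.2135  0.072 ]
[ 0.5608 -0.1593  0.072 ]
[ 0.5618 -0.2557  0.072 ]
[ 0.6094 -0.2073  0.072 ]
[ 0.5112 -0.2052  0.072 ]
(0.55, -0.212, 0.11, 0.4) -> [-0.0031  0.0012  0.0854] [ 0.     0.    -0.002]
(0.555, -0.212, 0.048, 0.4) -> [-0.0226  0.0012  0.1444] [ 0.     0.    -0.002]
```

```bash
python3 -m creep '-0.004 0.005 0.025 0 0 0; -0.009 0.005 0.055 0 0 0; -0.014 0.005 0.085 0 0 0; -0.017 0.005 0.105 0 0 0; -0.017 0.005 0.12 0 0 0; -0.017 0.005 0.132 0 0 0; -0.017 0.005 0.14 0 0 0; -0.017 0.005 0.146 0 0 0; -0.017 0.005 0.146 0 0 0'
python3 - <<'E'
from h import *
snap('wrist','w2.png'); snap('scene','s2.png')
rel((.53,-.1,.048,.4),(.5,-.05,.048,.25),(.44,.05,.048,.1))
E
```

```text
time: 3.3
tool_pos: [0.561, -0.2154, 0.0475]
tcp_rot: [-3.14, -0.399, -0.002]
force: [0.5, 0.5, 0.4]
gripper_width: 0.384
grasp_force: 0.0
(0.53, -0.1, 0.048, 0.4) -> [-0.0289 -0.1153 -0.0115] [-0.     0.    -0.001]
(0.5, -0.05, 0.048, 0.25) -> [-0.0566 -0.1653 -0.0232] [-0.    -0.15  -0.001]
(0.44, 0.05, 0.048, 0.1) -> [-0.112  -0.2652 -0.0465] [-0.    -0.3   -0.001]
```

View pics/w2.png

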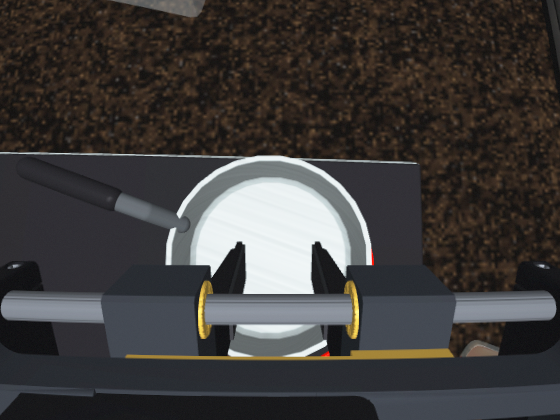

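```bash
python3 -m creep '-0.001 -0.005 0 0 0 0; -0.002 -0.01 -0.001 0 0 0; -0.003 -0.015 -0.001 0 0 0; -0.004 -0.02 -0.002 0 0 0; -0.006 -0.026 -0.002 0 0 0; -0.007 -0.032 -0.003 0 0 0; -0.009 -0.038 -0.004 0 0 0; -0.01 -0.044 -0.004 0 0 0; -0.012 -0.051 -0.005 0 0 0; -0.013 -0.058 -0.005 0 0 0; -0.015 -0.065 -0.006 0 0 0; -0.016 -0.072 -0.007 0 0 0; -0.018 -0.079 -0.007 0 0 0; -0.02 -0.086 -0.008 0 0 0; -0.021 -0.093 -0.009 0 0 0; -0.023 -0.1 -0.009 0 0 0; -0.025 -0.107 -0.01 0 0 0; -0.026 -0.113 -0.011 0 0 0; -0.027 -0.118 -0.011 0 0 0; -0.028 -0.122 -0.012 0 0 0'
python3 - <<'E'
from h import *
snap('wrist','w3.png');
for n in ['steel_pan','copper_pan']:
    for r in eyes.mark_of('wrist',n)[:3]: print(n,round(r['score'],2),toworld('wrist',np.array(r['centre'])).round(3))
snap('top','t3.png')
for n in ['steel_pan','copper_pan','ramekin']:
    for r in eyes.mark_of('top',n)[:3]: print(n,round(r['score'],2),toworld('top',np.array(r['centre'])).round(3))
rel((.5,-.03,.048,.3),(.45,.05,.048,.2))
E
```

```text
time: 5.07
tool_pos: [0.5307, -0.0922, 0.0488]
tcp_rot: [-3.141, -0.4, -0.0]
force: [0.7, -2.5, -0.1]
gripper_width: 0.38
grasp_force: 1.5
steel_pan 0.68 [ 0.514 -0.107  0.028]
copper_pan 0.73 [ 0.515 -0.109  0.03 ]
steel_pan 0.66 [ 0.517 -0.11   0.03 ]
copper_pan 0.82 [ 0.431 -0.214  0.029]
copper_pan 0.73 [ 0.433  0.312 -0.005]
ramekin 0.6 [0.573 0.039 0.034]
(0.5, -0.03, 0.048, 0.3) -> [-0.0283 -0.0618 -0.0111] [-0.002 -0.099  0.   ]
(0.45, 0.05, 0.048, 0.2) -> [-0.0743 -0.1419 -0.0304] [-0.002 -0.199  0.001]
```

View pics/w3.png

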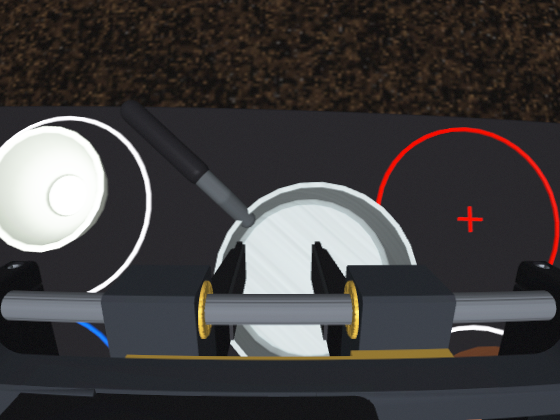

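Run:
```python
from h import *
print('red cross',pix2plane('wrist',470,219,.03).round(4))
im=cv2.imread('pics/w3.png')[:,:,::-1].copy()
print(ring('wrist',im,'red',near=[.555,-.213]))
rel((.509,-.046,.048,.33),(.487,.0,.048,.26),(.46,.045,.048,.18))
```

```text
red cross [ 0.5539 -0.213   0.03  ]
(array([ 0.554 , -0.2128,  0.0588]), 1622)
(0.509, -0.046, 0.048, 0.33) -> [-0.0202 -0.0468 -0.0079] [-0.001 -0.069 -0.   ]
(0.487, 0.0, 0.048, 0.26) -> [-0.0405 -0.0928 -0.0164] [-0.001 -0.139 -0.   ]
(0.46, 0.045, 0.048, 0.18) -> [-0.0654 -0.1378 -0.0269] [-0.001 -0.219 -0.   ]
```

```bash
python3 -m creep '-0.002 -0.005 -0.001 0 -0.007 0; -0.004 -0.01 -0.002 0 -0.015 0; -0.007 -0.016 -0.003 0 -0.023 0; -0.01 -0.022 -0.004 0 -0.032 0; -0.012 -0.028 -0.005 0 -0.041 0; -0.015 -0.034 -0.006 0 -0.05 0; -0.018 -0.041 -0.007 0 -0.06 0; -0.021 -0.048 -0.008 0 -0.071 0; -0.024 -0.055 -0.009 0 -0.081 0; -0.027 -0.062 -0.011 0 -0.091 0; -0.03 -0.068 -0.012 0 -0.1 0; -0.033 -0.074 -0.013 0 -0.11 0; -0.035 -0.08 -0.014 0 -0.12 0; -0.038 -0.086 -0.015 0 -0.13 0; -0.04 -0.091 -0.016 0 -0.137 0; -0.041 -0.093 -0.016 0 -0.139 0'
python3 - <<'E'
from h import *
im=snap('wrist','w4.png');
for n in ['steel_pan']:
    for r in eyes.mark_of('wrist',n)[:3]: print(n,round(r['score'],2),toworld('wrist',np.array(r['centre'])).round(3))
snap('top','t4.png')
for n in ['steel_pan','copper_pan','ramekin']:
    for r in eyes.mark_of('top',n)[:3]: print(n,round(r['score'],2),toworld('top',np.array(r['centre'])).round(3))
rel((.47,.03,.048,.2),(.445,.06,.048,.12))
E
```

```text
time: 6.75
tool_pos: [0.4869, 0.0003, 0.0476]
tcp_rot: [-3.141, -0.261, -0.0]
force: [1.3, -3.9, 2.0]
gripper_width: 0.38
grasp_force: 2.0
steel_pan 0.83 [ 0.478 -0.018  0.03 ]
steel_pan 0.74 [ 0.482 -0.017  0.033]
copper_pan 0.82 [ 0.432 -0.216  0.03 ]
copper_pan 0.64 [ 0.432  0.313 -0.002]
ramekin 0.77 [0.573 0.039 0.032]
(0.47, 0.03, 0.048, 0.2) -> [-0.0163 -0.0299 -0.0048] [-0.    -0.061  0.   ]
(0.445, 0.06, 0.048, 0.12) -> [-0.0404 -0.0599 -0.0112] [-0.    -0.141  0.   ]
```

View pics/w4.png

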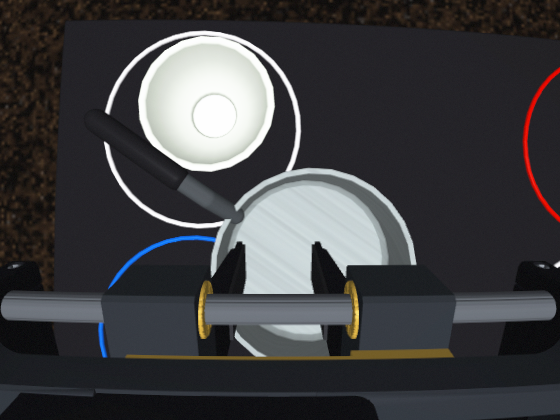

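```bash
python3 -m creep '-0.003 -0.005 -0.001 0 -0.01 0; -0.006 -0.01 -0.002 0 -0.02 0; -0.009 -0.016 -0.002 0 -0.03 0; -0.012 -0.022 -0.003 0 -0.04 0; -0.015 -0.028 -0.004 0 -0.05 0; -0.018 -0.034 -0.005 0 -0.06 0; -0.021 -0.04 -0.006 0 -0.07 0; -0.024 -0.045 -0.006 0 -0.08 0; -0.027 -0.05 -0.007 0 -0.09 0; -0.029 -0.054 -0.008 0 -0.1 0; -0.031 -0.057 -0.008 0 -0.11 0; -0.033 -0.06 -0.009 0 -0.11 0; -0.033 -0.06 -0.009 0 -0.11 0'
python3 - <<'E'
from h import *
im=snap('wrist','w5.png');
for i in range(2):
    for r in eyes.mark_of('wrist','steel_pan')[:1]: print(round(r['score'],2),toworld('wrist',np.array(r['centre'])).round(4))
print(ring('wrist',im,'blue',near=[.44,.052]))
it=snap('top','t5.png')
for n in ['steel_pan']:
    for r in eyes.mark_of('top',n)[:3]: print(n,round(r['score'],2),toworld('top',np.array(r['centre'])).round(3))
E
```

```text
time: 8.13
tool_pos: [0.4523, 0.0605, 0.0478]
tcp_rot: [-3.141, -0.15, 0.0]
force: [0.7, -1.0, 0.6]
gripper_width: 0.382
grasp_force: 0.4
0.76 [0.4516 0.0445 0.0306]
0.76 [0.4516 0.0445 0.0306]
(array([0.4382, 0.0497, 0.0596]), 430)
steel_pan 0.29 [0.571 0.036 0.033]
```

View pics/w5.png

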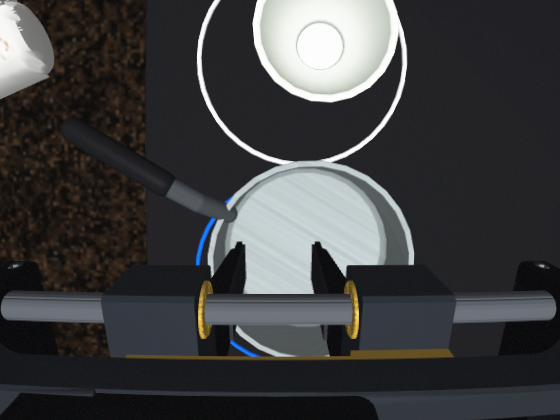

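Run:
```python
from h import *
for q in [(207,262),(413,262),(310,160),(310,263)]: print(pix2plane('wrist',*q,.072).round(4))
```

```text
[0.4563 0.0938 0.072 ]
[ 0.4562 -0.0046  0.072 ]
[0.5043 0.0454 0.072 ]
[0.4559 0.0449 0.072 ]
```

```bash
python3 -m creep '0.001 0.006 0 0 -0.05 0; 0.002 0.011 0 0 -0.1 0; 0.002 0.0155 0 0 -0.15 0; 0.002 0.0155 0 0 -0.15 0'
python3 -m creep '0 0 0 0 0 0; 0 0 0 0 0 0; 0 0 0 0 0 0; 0 0 0 0 0 0' 0.39
python3 -m creep '-0.003 -0.001 0 0 0 0; -0.006 -0.002 0 0 0 0; -0.009 -0.003 0 0 0 0; -0.012 -0.004 0 0 0 0; -0.015 -0.005 0 0 0 0; -0.017 -0.006 0 0 0 0; -0.017 -0.006 0 0 0 0'
python3 - <<'E'
from h import *
im=snap('wrist','w6.png');
for r in eyes.mark_of('wrist','steel_pan')[:1]: print(round(r['score'],2),toworld('wrist',np.array(r['centre'])).round(4))
try: print(ring('wrist',im,'blue',near=[.44,.052]))
except Exception as e: print(e)
E
```

```text
time: 8.72
tool_pos: [0.456, 0.044, 0.0481]
tcp_rot: [-3.141, -0.0, -0.001]
force: [-0.5, 0.7, -0.3]
gripper_width: 0.377
grasp_force: 0.0
time: 9.05
tool_pos: [0.4542, 0.0448, 0.0481]
tcp_rot: [-3.141, -0.001, 0.0]
force: [0.5, 0.1, 0.2]
gripper_width: 0.588
grasp_force: 0.0
time: 9.63
tool_pos: [0.4373, 0.0508, 0.0481]
tcp_rot: [-3.141, -0.001, -0.0]
force: [0.6, -0.7, 0.0]
gripper_width: 0.61
grasp_force: 0.5
0.94 [0.448  0.0507 0.0306]
(array([0.4345, 0.048 , 0.0642]), 139)
```

View pics/w6.png

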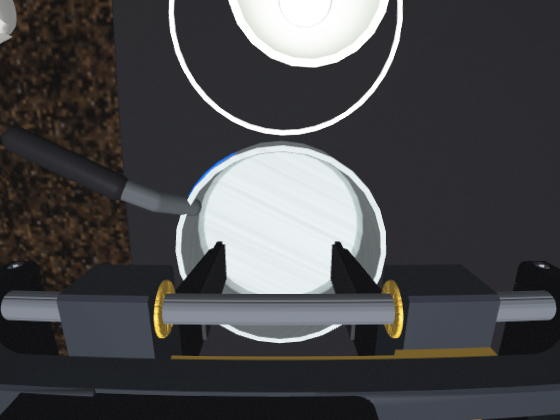

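```bash
python3 - <<'E'
from h import *
for q in [(176,243),(386,243),(281,143),(281,343)]: print(pix2plane('wrist',*q,.072).round(4))
E
python3 -m creep '-0.002 0 0 0 0 0; -0.005 0 0 0 0 0; -0.008 0 0 0 0 0; -0.01 0 0 0 0 0; -0.01 0 0 0 0 0'
python3 - <<'E'
from h import *
im=snap('wrist','w7.png');
for r in eyes.mark_of('wrist','steel_pan')[:1]: print(round(r['score'],2),toworld('wrist',np.array(r['centre'])).round(4))
# pan rim: bright-edge fit, by projecting Canny edges on rim plane
def rim(c,im,near):
    e=cv2.Canny(cv2.cvtColor(im,cv2.COLOR_RGB2GRAY),60,150); v,u=np.nonzero(e)
    P=np.array([pix2plane(c,a,b,.072)[:2] for a,b in zip(u,v)]); best=None
    for dx in np.arange(-.015,.0151,.001):
        for dy in np.arange(-.015,.0151,.001):
            q=np.array(near)+[dx,dy]; n=(abs(np.hypot(*(P-q).T)-.05)<.0008).sum()
            if best is None or n>best[0]: best=(n,q)
    return best
print(rim('wrist',im,[.44,.051]))
for k in ['w6.png']: pass
E
```

```text
[0.4548 0.0982 0.072 ]
[4.548e-01 3.000e-04 7.200e-02]
[0.5004 0.0494 0.072 ]
[0.4004 0.0491 0.072 ]
time: 10.15
tool_pos: [0.4272, 0.0507, 0.0481]
tcp_rot: [-3.141, -0.001, -0.0]
force: [1.9, -0.3, 0.8]
gripper_width: 0.61
grasp_force: 1.0
0.94 [0.4382 0.0523 0.0284]
(np.int64(495), array([0.443, 0.052]))
```

```bash
python3 -m creep '0.004 0 0 0 0 0; 0.008 0 0 0 0 0; 0.01 0 -0.005 0 0 0; 0.01 0 -0.02 0 0 0; 0.005 0 -0.05 0 0 0; 0 0 -0.08 0 0 0; -0.01 0 -0.11 0 0 0; -0.02 0 -0.13 0 0 0; -0.02 0 -0.14 0 0 0; -0.02 0 -0.14 0 0 0'
cat >> h.py <<'E'
def rim(c,im,near):
    e=cv2.Canny(cv2.cvtColor(im,cv2.COLOR_RGB2GRAY),60,150); v,u=np.nonzero(e)
    P=np.array([pix2plane(c,a,b,.072)[:2] for a,b in zip(u,v)]); best=(0,)
    for dx in np.arange(-.015,.0151,.001):
        for dy in np.arange(-.015,.0151,.001):
            q=np.array(near)+[dx,dy]; n=(abs(np.hypot(*(P-q).T)-.05)<.0008).sum()
            if n>best[0]: best=(n,q.round(4))
    return best
E
python3 - <<'E'
from h import *
im=snap('wrist','w8.png')
for n in ['steel_pan','ring_blue']:
    for r in eyes.mark_of('wrist',n)[:1]: print(n,round(r['score'],2),toworld('wrist',np.array(r['centre'])).round(4))
print(ring('wrist',im,'blue',near=[.44,.052]), rim('wrist',im,[.44,.051]))
it=snap('top','t8.png'); print('top',ring('top',it,'blue',near=[.44,.052]), rim('top',it,[.44,.051]))
E
```

```text
time: 11.08
tool_pos: [0.4082, 0.0506, 0.1904]
tcp_rot: [-3.141, -0.005, -0.0]
force: [-0.2, 0.2, -0.1]
gripper_width: 0.61
grasp_force: 0.0
steel_pan 0.73 [0.4395 0.0528 0.028 ]
(array([0.4368, 0.051 , 0.0586]), 1184) (np.int64(304), array([0.443, 0.053]))Traceback (most recent call last):
  File "<stdin>", line 6, in <module>
  File "h.py", line 39, in ring
    P=P[np.linalg.norm(P-near,axis=1)<.08]; P=P[np.linalg.norm(P-near,axis=1)>.03]
                       ~^~~~~
ValueError: operands could not be broadcast together with shapes (0,) (2,)
```

View pics/w8.png

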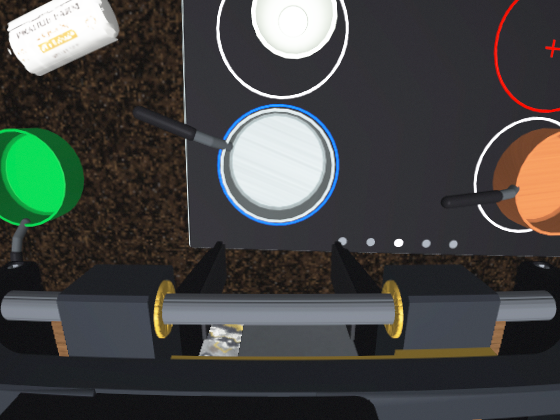

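The wrist view shows the steel pan sitting within the blue ring, with rim and ring both centred at about (278,164). I'll check the parallax numerically.

Run:
```python
from h import *
im=cv2.imread('pics/w8.png')[:,:,::-1].copy()
print('cam',toworld('wrist',np.zeros(3)).round(3))
g=cv2.cvtColor(im,cv2.COLOR_RGB2GRAY); e=cv2.Canny(g,60,150); v,u=np.nonzero(e)
P=np.array([pix2plane('wrist',a,b,.072)[:2] for a,b in zip(u,v)])
res=[]
for r in np.arange(.046,.0521,.0005):
  for x in np.arange(.43,.452,.001):
    for y in np.arange(.044,.06,.001):
      res.append(((abs(np.hypot(P[:,0]-x,P[:,1]-y)-r)<.0007).sum(),round(r,4),round(x,4),round(y,4)))
print(sorted(res)[::-1][:8])
B=cv2.resize(im[90:240,200:360],None,fx=5,fy=5,interpolation=cv2.INTER_CUBIC)[:600]; B=cv2.resize(im[95:235,205:355],None,fx=4,fy=4); cv2.imwrite('pics/c8.png',B[:,:,::-1])
```

```text
cam [0.479 0.051 0.357]
[(np.int64(410), np.float64(0.052), np.float64(0.442), np.float64(0.051)), (np.int64(328), np.float64(0.0515), np.float64(0.442), np.float64(0.051)), (np.int64(322), np.float64(0.049), np.float64(0.441), np.float64(0.051)), (np.int64(312), np.float64(0.046), np.float64(0.442), np.float64(0.051)), (np.int64(310), np.float64(0.0485), np.float64(0.442), np.float64(0.051)), (np.int64(307), np.float64(0.049), np.float64(0.442), np.float64(0.051)), (np.int64(299), np.float64(0.0475), np.float64(0.443), np.float64(0.051)), (np.int64(296), np.float64(0.05), np.float64(0.442), np.float64(0.053))]
```

View pics/c8.png

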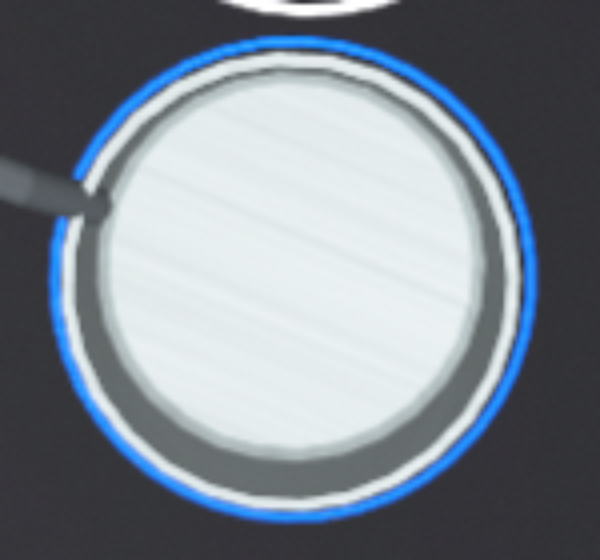

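The rim centre is about 5 mm too far in +x relative to the ring, so I'll nudge it.

```bash
python3 -m creep '0.01 0 0.03 0 0 0; 0.02 0 0.065 0 0 0; 0.03 0 0.095 0 0 0; 0.03 0 0.115 0 0 0; 0.03 0 0.13 0 0 0; 0.03 0 0.142 0 0 0; 0.03 0 0.142 0 0 0; 0.026 0 0.142 0 0 0; 0.022 0 0.142 0 0 0; 0.019 0 0.142 0 0 0; 0.0165 0 0.142 0 0 0; 0.014 0 0.142 0 0 0; 0.014 0 0.142 0 0 0; 0.018 0 0.142 0 0 0; 0.022 0 0.142 0 0 0; 0.024 0 0.13 0 0 0; 0.02 0 0.1 0 0 0; 0.01 0 0.06 0 0 0; 0 0 0.02 0 0 0; 0 0 0 0 0 0'
python3 -m creep '0 0 0 0 0 0; 0 0 0 0 0 0'
cat > fit.py <<'E'
from h import *
def rimfit(im,near,z=.072):
    g=cv2.cvtColor(im,cv2.COLOR_RGB2GRAY); v,u=np.nonzero(cv2.Canny(g,60,150))
    P=np.array([pix2plane('wrist',a,b,z)[:2] for a,b in zip(u,v)]); P=P[np.linalg.norm(P-near,axis=1)<.08]
    res=[((abs(np.hypot(P[:,0]-x,P[:,1]-y)-r)<.0007).sum(),round(r,4),x.round(4),y.round(4)) for r in (.0465,.047,.0475,.0495,.05,.0505) for x in near[0]+np.arange(-.012,.0121,.001) for y in near[1]+np.arange(-.012,.0121,.001)]
    return [tuple(float(k) for k in q) for q in sorted(res)[::-1][:5]]
E
python3 - <<'E'
from fit import *
im=snap('wrist','w9.png')
print(ring('wrist',im,'blue',near=[.438,.051]), rimfit(im,np.array([.438,.051])))
print('copper',rimfit(im,np.array([.431,-.214])))
for n in ['steel_pan','copper_pan','ramekin']:
    for r in eyes.mark_of('wrist',n)[:2]: print(n,round(r['score'],2),toworld('wrist',np.array(r['centre'])).round(4))
E
```

```text
time: 12.95
tool_pos: [0.407, 0.0507, 0.1917]
tcp_rot: [-3.141, -0.003, 0.0]
force: [0.3, 0.6, -0.2]
gripper_width: 0.612
grasp_force: 0.0
time: 13.12
tool_pos: [0.4081, 0.0506, 0.1889]
tcp_rot: [-3.141, -0.003, -0.0]
force: [-0.2, -0.2, -0.0]
gripper_width: 0.61
grasp_force: 0.0
(array([0.4363, 0.0509, 0.059 ]), 798) [(343.0, 0.0495, 0.436, 0.051), (334.0, 0.0465, 0.436, 0.051), (321.0, 0.0495, 0.436, 0.052), (312.0, 0.0465, 0.436, 0.052), (271.0, 0.047, 0.436, 0.051)]
copper [(138.0, 0.05, 0.429, -0.213), (138.0, 0.0495, 0.429, -0.213), (134.0, 0.0505, 0.429, -0.214), (125.0, 0.0475, 0.43, -0.211), (124.0, 0.0495, 0.429, -0.212)]
steel_pan 0.83 [0.4323 0.0512 0.0298]
copper_pan 0.67 [ 0.4295 -0.2172  0.0285]
copper_pan 0.64 [ 0.4309  0.3114 -0.0045]
ramekin 0.69 [0.5638 0.0373 0.0275]
```

Steel is centred on blue to within 1 mm. Next I'll go to the copper pan.

```bash
python3 -m creep '0.002 0.03 0 0 0 0; 0.004 0.065 0 0 0 0; 0.007 0.1 0 0 0 0; 0.01 0.135 0 0 0 0; 0.013 0.17 0 0 0 0; 0.016 0.205 0 0 0 0; 0.02 0.24 0 0 0 0; 0.022 0.265 0 0 0 0; 0.022 0.265 0 0 0 0; 0.022 0.265 0.03 0 0 0; 0.022 0.265 0.06 0 0 0; 0.022 0.265 0.085 0 0 0; 0.022 0.265 0.105 0 0 0; 0.022 0.265 0.12 0 0 0; 0.022 0.265 0.132 0 0 0; 0.022 0.265 0.141 0 0 0; 0.022 0.265 0.141 0 0 0'
python3 - <<'E'
from fit import *
im=snap('wrist','w10.png')
print('copper',rimfit(im,np.array([.431,-.214])))
rel((.48,-.214,.048,.17),(.53,-.214,.048,.34),(.545,-.214,.048,.39))
E
```

```text
time: 14.73
tool_pos: [0.4288, -0.2135, 0.0449]
tcp_rot: [-3.139, 0.003, 0.0]
force: [-0.2, -0.7, -0.0]
gripper_width: 0.609
grasp_force: 0.0
copper [(519.0, 0.05, 0.429, -0.215), (491.0, 0.05, 0.429, -0.214), (467.0, 0.047, 0.429, -0.215), (447.0, 0.0475, 0.431, -0.213), (426.0, 0.0475, 0.431, -0.216)]
(0.48, -0.214, 0.048, 0.17) -> [ 0.0508  0.0002 -0.0021] [-0.002  0.171 -0.   ]
(0.53, -0.214, 0.048, 0.34) -> [ 0.1008  0.0002 -0.0022] [-0.002  0.341 -0.   ]
(0.545, -0.214, 0.048, 0.39) -> [ 0.1158  0.0002 -0.0022] [-0.002  0.391 -0.   ]
```

View pics/w10.png

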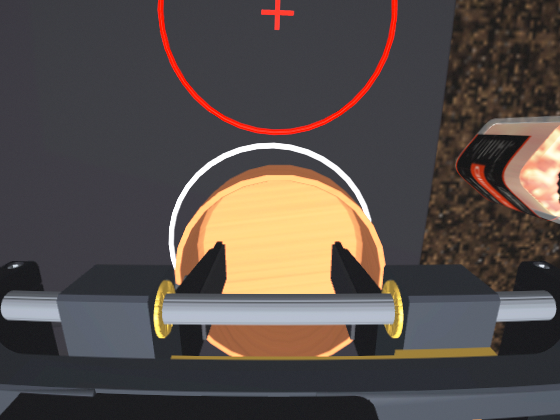

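The fingers are inside the copper pan, and the red cross is straight ahead at (277,13). I'll push forward and lean back progressively.

```bash
python3 -m creep '0.004 0 0 0 0.015 0; 0.008 0 -0.001 0 0.03 0; 0.012 0 -0.002 0 0.05 0; 0.017 0 -0.002 0 0.07 0; 0.022 0 -0.002 0 0.09 0; 0.028 0 -0.002 0 0.11 0; 0.034 0 -0.002 0 0.13 0; 0.041 0 -0.002 0 0.15 0; 0.048 0 -0.002 0 0.17 0; 0.055 0 -0.002 0 0.19 0; 0.062 0 -0.002 0 0.21 0; 0.069 0 -0.002 0 0.235 0; 0.076 0 -0.002 0 0.26 0; 0.083 0 -0.002 0 0.285 0; 0.09 0 -0.002 0 0.31 0; 0.096 0 -0.002 0 0.33 0; 0.102 0 -0.002 0 0.35 0; 0.107 0 -0.002 0 0.37 0; 0.112 0 -0.002 0 0.38 0; 0.116 0 -0.002 0 0.39 0'
python3 - <<'E'
from fit import *
im=snap('wrist','w11.png')
for r in eyes.mark_of('wrist','copper_pan')[:2]: print(round(r['score'],2),toworld('wrist',np.array(r['centre'])).round(4))
print('copper',rimfit(im,np.array([.531,-.214])))
print(ring('wrist',im,'red',near=[.554,-.213]))
E
```

```text
time: 16.45
tool_pos: [0.5459, -0.2145, 0.0497]
tcp_rot: [3.141, -0.392, -0.0]
force: [-1.8, -0.9, -1.8]
gripper_width: 0.609
grasp_force: 1.4
0.92 [ 0.5206 -0.2166  0.0256]
copper [(395.0, 0.0495, 0.521, -0.215), (377.0, 0.0495, 0.521, -0.214), (372.0, 0.05, 0.52, -0.215), (366.0, 0.0465, 0.521, -0.215), (350.0, 0.0505, 0.52, -0.215)]
(array([ 0.5551, -0.2129,  0.0588]), 1708)
```

```bash
python3 -m creep '0.004 -0.001 0.002 0 0.01 0; 0.009 -0.002 0.004 0 0.02 0; 0.014 -0.003 0.006 0 0.03 0; 0.019 -0.004 0.008 0 0.04 0; 0.023 -0.004 0.0095 0 0.04 0; 0.026 -0.004 0.011 0 0.04 0; 0.028 -0.004 0.012 0 0.04 0; 0.028 -0.004 0.012 0 0.04 0'
python3 - <<'E'
from fit import *
im=snap('wrist','w12.png')
for r in eyes.mark_of('wrist','copper_pan')[:2]: print(round(r['score'],2),toworld('wrist',np.array(r['centre'])).round(4))
print('copper',rimfit(im,np.array([.55,-.214])))
print(ring('wrist',im,'red',near=[.554,-.213]))
E
```

```text
time: 17.22
tool_pos: [0.5764, -0.2105, 0.049]
tcp_rot: [3.141, -0.431, 0.0]
force: [-1.5, 0.6, 2.9]
gripper_width: 0.614
grasp_force: 1.4
0.77 [ 0.552  -0.2132  0.0262]
copper [(397.0, 0.0475, 0.558, -0.212), (394.0, 0.0495, 0.551, -0.211), (391.0, 0.05, 0.55, -0.211), (388.0, 0.047, 0.558, -0.213), (387.0, 0.0465, 0.559, -0.213)]
(array([ 0.5533, -0.2127,  0.0595]), 1028)
```

```bash
python3 -m creep '0.0015 0 0.0005 0 0 0; 0.003 0 0.001 0 0 0; 0.003 0 0.001 0 0 0; -0.002 0.002 -0.001 0 0 0; -0.008 0.003 -0.004 0 0 0; -0.008 0.003 -0.01 0 0 0; -0.008 0.003 -0.025 0 0 0; -0.008 0.003 -0.05 0 0 0; -0.008 0.003 -0.08 0 0 0; -0.008 0.003 -0.11 0 0 0; -0.008 0.003 -0.14 0 0 0; -0.008 0.003 -0.14 0 0 0; -0.008 0.003 -0.14 0 0 0'
python3 - <<'E'
from fit import *
im=snap('wrist','w13.png'); snap('top','t13.png'); snap('scene','s13.png')
for n in ['copper_pan','steel_pan','ramekin']:
  for r in eyes.mark_of('wrist',n)[:2]: print(n,round(r['score'],2),toworld('wrist',np.array(r['centre'])).round(4))
print('copper',rimfit(im,np.array([.554,-.213])))
print(ring('wrist',im,'red',near=[.554,-.213]))
for n in ['copper_pan','steel_pan','ramekin','spice_jar','goat_cheese']:
  for r in eyes.mark_of('scene',n)[:2]: print(n,round(r['score'],2),toworld('scene',np.array(r['centre'])).round(4))
E
```

```text
time: 18.4
tool_pos: [0.5107, -0.214, 0.1741]
tcp_rot: [3.14, -0.434, 0.0]
force: [-0.3, -0.4, -0.4]
gripper_width: 0.609
grasp_force: 0.0
copper_pan 0.92 [ 0.5533 -0.2079  0.0246]
ramekin 0.85 [0.5675 0.0374 0.0263]
copper [(321.0, 0.0465, 0.552, -0.209), (286.0, 0.0475, 0.552, -0.211), (281.0, 0.0495, 0.552, -0.209), (278.0, 0.0475, 0.553, -0.211), (270.0, 0.0495, 0.553, -0.209)]
(array([ 0.5532, -0.2115,  0.0585]), 667)
copper_pan 0.84 [0.4278 0.3107 0.0054]
copper_pan 0.66 [ 0.5533 -0.213   0.0297]
steel_pan 0.91 [0.432  0.0466 0.0272]
ramekin 0.71 [0.5702 0.0326 0.0282]
ramekin 0.51 [0.4388 0.0543 0.0255]
goat_cheese 0.69 [5.676e-01 2.591e-01 4.000e-04]
```

View pics/w13.png

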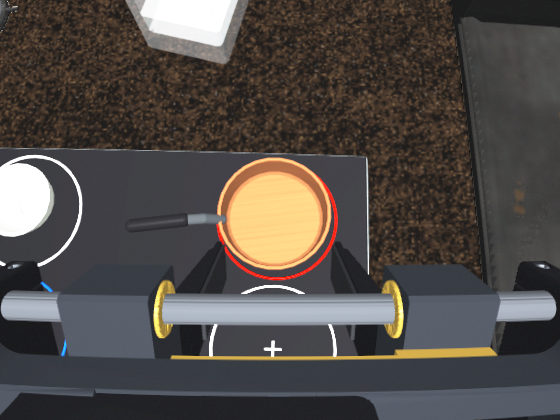

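The copper pan's rim is at (275,213), centred on the red ring to about 2 mm. The ramekin hasn't moved, and the gripper is clear.

```bash
python3 -c "
from bench import arm
print(arm.close_job())"
```

```text
the job is handed in; nothing more can be done
None
```

The job is handed in at about 18.5 s of the 64 s: the steel pan is on the blue ring to within about 1 mm, then the copper pan was slid onto the red ring to about 2 mm, with no bump seen; the ramekin and cheese read unmoved, but I didn't re-measure the spice jar at the end.

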